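# Reload the bench heel stapler

### The arm

A 6-joint arm with a two-finger parallel gripper is mounted at the origin on a cart in front of the work surface, level with it; the furniture and walls round the work are solid. World frame = base frame: x ahead of the robot, y to its left, z up, the work surface at z = 0. Lengths are in m, angles in degrees, forces in N, time in s.
With the tool pointing down it reaches from about 0.25 to 0.725 m from the base axis. Payload 9.7 kg.
Tool frame: the origin (TCP) lies between the finger pads; the fingertips stand bot.tcp_to_tips ahead of it and the grasp point (between the pads) lies 11 mm behind it (bot.tcp_to_tips is the distance from the TCP to the fingertips, in m); z points along the fingers, y is the line along which they close (so a half turn about z gives the same grasp; the last joint's range is limited). The gripper opens to 85 mm and grips with 20 to 120 N. Pads are 22 mm wide; open, the fingers measure 114 mm over their backs; the gripper's body (76 mm by 85 mm) begins 54 mm behind the grasp point. The pads swing forward as they close: fully open they stand 13 mm farther back than shut.
Start: joints at [65.26, 4.979, 10.078, 95.1, 0, 90], TCP at [0.23, 0.5, 0.239] pointing down, gripper open.
Joint ranges: [-179.16, 179.16], [-48.56, 103.87], [-65.8, 70.77], [-126.05, 130.52], [-82.76, 87.17], [-180, 180]. Speed limits (degrees/s): [127.2, 127.2, 147.25, 180, 180, 180].

### API

Orientations are given as [roll, pitch, yaw] about the fixed x, y, z axes, in that order (R = Rz(yaw) Ry(pitch) Rx(roll)).
In Python, from workcell import bot gives the robot as it stands. The module is installed in compiled form; this text tells all that it offers.
- The arm moves only by the tool carry_out, never from a script. Its arguments are lists of equal length, an entry for each row: "linear": the shift along the world's x, y, z normalised to -1 to 1, where 1 is 2 cm, a list of three; "rotation": the turn, a rotation vector about the world's x, y, z normalised to -1 to 1, where 1 is 8 degrees, a list of three; "grip": the closure, from -1 (fully open) to 1 (shut). In form: {"linear": [[tx, ty, tz], ...], "rotation": [[rx, ry, rz], ...], "grip": [grip, ...]}. A call has 1 to 12 rows; each row shifts and turns the commanded pose from where the row before left it; what a row does not reach is not made up. A row lasts 1/10 s, in which the tool goes at most 50 mm and 8.59 degrees, less where a joint would pass 70% of its speed; a pose out of reach is approached as far as the arm can. A call with a number of a shift or a turn outside -1 to 1 is refused whole. A call with a gripper value outside its range is refused whole. The fingers move at their own pace and stop on an object; "grip_force" is the grip in N (left out, the last holds). Time passes only in rows, so rows that do not move let the fingers close. It gives the time, the measured TCP pose, the force, the opening and the grip force at its end, in the units of the state.
- bot.get_obs(): the state, without advancing time (a new reading comes with each control period).
- bot.camera(name): name is "scene" or "top"; returns the picture (420x560x3 uint8, blue, green, red); there is no depth.
- bot.camera_model(name): a dict with "fx", "fy", "cx", "cy" (pixels), "camera_from_world" (4x4, takes a point from world to camera coordinates). Camera axes: x right, y up, looking along -z (the intrinsics and any distortion apply to the point x, -y, -z); pixel columns grow to the right and rows downward; lengths in m; the calibration is good to about 2 mm. A picture is of the moment at which its call begins. camera_model takes no time and is no camera call.
- bot.job_done(): hands the job in; it is judged then, once.
The state is a dict: "time": time; "q": joint angles; "qd": joint speeds; "joint_efforts": joint torques, N m; "ee_pos": TCP position; "tcp_rot": TCP orientation; "wrist_force": force on the tool from outside, world axes, zero at the start; "torque": the same for the moment, N m; "opening": finger opening in m; "grasp_force": force on a finger pad.
Only numpy, scipy, OpenCV 4.12 (cv2) and the standard library are available. Lean on these libraries where they do the work, as an engineer would, in place of code of your own. Each camera call takes 0.05 s, during which the arm holds its last target. There are 200 camera calls.

### The job

Reload the bench stapler: draw the sprung follower up its magazine rail until the catch holds it, set the wide stick of staples legs-down astride the rail below the follower and let go of it, then press the catch's thumb pad so that the follower closes and pushes the stick fully home against the head. The narrow stick belongs to another machine: leave it and the wax and the awl where they lie.

Things in the scene. Friction and masses are not known exactly. Their poses are not given: they have to be found in the camera images.
- magazine: Steel rail of the dark bench stapler, fixed: 12 mm wide, rounded top edges, 275 mm long, climbing at 30 deg from the head (46 mm wide, z up to 68 mm, x -56 to 0) to the catch. Origin: centre of the rail's top face at the head, 135 mm over the worktop; the head's flat face is at x = 1 mm. x up the slope along the rail, y across, z square off the rail. A 28 mm wide carrier lies below z = -34 mm.
- follower (a joint): Travel (m) of the sprung follower up the rail: its front face, which pushes the staples, is at magazine x = this value. 0 = forward on the empty rail, end stop 0.150. The spring pulls it headward, 6 N at 0 to 8 N at the top, damped 30 N s/m. Past 0.140 the catch drops in by itself; let go, it then rests on the catch at about 0.140. With a stick home it reads about 0.101.
- follower_tab (a point): Centre of the follower's black finger tab: an upright block 14 mm across the rail, 22 mm along it, from 10 to 44 mm above the rail's top; this point is 30 mm above the rail's top and 39 mm up the rail from the follower's front face. Axes as the magazine. Behind the tab a low steel tail with a hook runs 46 mm farther up the rail.
- catch (a joint): Angle (rad) of the steel catch at the rail's high end: 0 = at rest, tooth down; grows as its thumb pad is pressed, to 0.32 at the stop. The tooth lets the follower go at about 0.12. It springs back by itself. Pressing the pad takes 4 to 7 N while it holds the follower, less otherwise.
- catch_pad (a point): Middle of the ribbed top face of the catch's thumb pad (46 mm along the rail, 26 mm across), at magazine x = 288 mm, z = 25 mm at rest. It faces along magazine z, is pressed along -z, and sinks about 11 mm at full travel (5 mm frees the follower).
- wide_stick: The right staple stick: bright ribbed metal, inverted U 100 mm long, 20 wide, 17 high; crown 2.5 thick, legs 2.2, inside 15.6 wide. 90 g. Lies legs-down on the worktop. Origin: centre of its underside (leg tips), x along it, z up. The two sticks may change places. On the rail the crown rests on the rail's top: origin at magazine z = -14.5 mm; home at magazine x = 51 mm, either way round.
- narrow_stick: The wrong stick: same make, length and height, but only 12 mm wide, too narrow for the rail. Same axes. Leave it alone.
- beeswax: Lump of yellow-brown beeswax, 38x53x24 mm, loose between the two sticks; origin at its underside. Leave alone.
- awl: Wooden-handled awl, 108 mm long, loose to the right. Leave alone.
There are look-alikes about, which are no part of the job. What is shaped like the wide_stick but brown, green or orange is not meant.

How it is judged (in metres and radians):
On the way, in this order (a step that is already met when the one before it is completed fails the run):
1. the follower has been drawn up the rail and rests on the catch, let go by the fingers (value of joint follower above 0.136 m and value of joint catch below 0.06 rad and contact force between each of the arm, the fingers and magazine below 0.5 N), for 0.2 s.
2. the wide stick sits legs-down astride the rail, let go, while the catch still holds the follower (value of joint follower above 0.136 m and x of wide_stick in the frame of magazine between 0.045 and 0.094 m and y of wide_stick in the frame of magazine between -0.005 and 0.005 m and z of wide_stick in the frame of magazine between -0.018 and -0.011 m and angle between the x axis of wide_stick and the x axis of magazine, either way round below 0.08 rad and contact force between the fingers and wide_stick below 0.3 N), for 0.2 s.
At the end, for the whole second after the job is handed in: The wide stick sits down astride the rail (within 5 mm of centre, 3.5 mm in height, 0.08 rad in line), within 4 mm of the head's face, the follower closed up to it (96 to 105 mm), catch at rest, all still; the narrow stick, wax and awl within 30 mm of where they lay (x of wide_stick in the frame of magazine between 0.046 and 0.055 m and y of wide_stick in the frame of magazine between -0.005 and 0.005 m and z of wide_stick in the frame of magazine between -0.018 and -0.011 m and angle between the x axis of wide_stick and the x axis of magazine, either way round below 0.08 rad and value of joint follower between 0.096 and 0.105 m and value of joint catch below 0.06 rad and linear speed of wide_stick below 0.02 m/s and distance of each of narrow_stick, beeswax, awl from where it was at the start of the episode below 0.03 m); the robot touches nothing.
It fails at once if the narrow stick is carried off or pushed about (distance of narrow_stick from where it was at the start of the episode above 0.05 m).
It also fails if it takes over 58 s, if anything falls off the work surface, if the arm or the gripper's body presses on something with over 40 N, if the wrist force passes 120 N, or if a joint passes its speed limit or range.

## Working session

There is one attempt and no reset: what is moved stays moved. The work goes in short steps, Python scripts to look and compute and a tool call to move; the robot and the scene stay as the last step left them, time stands still between calls to the robot, and variables do not carry over. Pictures are saved under pics/ and viewed, at most 12 in all, crops included, and the job is handed in when it is done.

Besides the shell and the picture viewer there is one more tool, called after ">>>" by a JSON object that holds its "name" and its "arguments". carry_out: Moves the arm, as the interface text tells. Its arguments: {"type":"object","properties":{"linear":{"type":"array","items":{"type":"array","items":{"type":"number"}}},"rotation":{"type":"array","items":{"type":"array","items":{"type":"number"}}},"grip":{"type":"array","items":{"type":"number"}},"grip_force":{"type":"number"}},"required":["linear","rotation","grip"]}

```bash
mkdir -p pics && python3 - <<'E'
from workcell import bot
import cv2,numpy as np
print(bot.get_obs()); print(bot.tcp_to_tips)
for n in("scene","top"):
    im=bot.camera(n); cv2.imwrite(f"pics/{n}0.png",im)
    m=bot.camera_model(n); print(n,m)
E
```

```text
{'time': 0.0, 'q': array([6.52587140e+01, 5.01221932e+00, 1.00333432e+01, 9.50989640e+01,
       7.77041482e-04, 9.00004928e+01]), 'qd': array([ 0.06266131, -0.04027921, -0.00243203,  0.08306858,  0.10044415,
       -0.0014005 ]), 'joint_efforts': array([ 4.59124367e-04, -5.20381987e+01,  4.64809656e+01,  1.63449801e-02,
        1.15041785e-04,  2.28978841e-06]), 'ee_pos': array([0.23009163, 0.49931602, 0.23856237]), 'tcp_rot': array([-1.79922160e+02, -7.76371271e-04,  1.55258220e+02]), 'wrist_force': array([-0.31713692, -0.10013941,  0.26957412]), 'torque': array([-0.01725381, -0.00629895,  0.00690309]), 'grasp_force': 0.0, 'opening': 0.08565684237369611}
0.008
scene {'fx': 385.6009320757691, 'fy': 385.6009320757691, 'cx': 280.32093697244824, 'cy': 206.9760237248145, 'camera_from_world': array([[ 0.56628089, -0.82396307,  0.02026866, -0.24241828],
       [ 0.56286438,  0.40456713,  0.72076981, -0.38912892],
       [-0.60208774, -0.39674966,  0.6928781 , -0.76590249],
       [ 0.        ,  0.        ,  0.        ,  1.        ]])}
top {'fx': 535.8168973848922, 'fy': 535.8168973848922, 'cx': 281.07315239015776, 'cy': 206.3762304124635, 'camera_from_world': array([[-0.26823752, -0.96330839,  0.00925077,  0.12237955],
       [ 0.87956251, -0.2409785 ,  0.4102428 , -0.47761955],
       [-0.3929611 ,  0.11817914,  0.91192942, -1.6322068 ],
       [ 0.        ,  0.        ,  0.        ,  1.        ]])}
```

View pics/scene0.png

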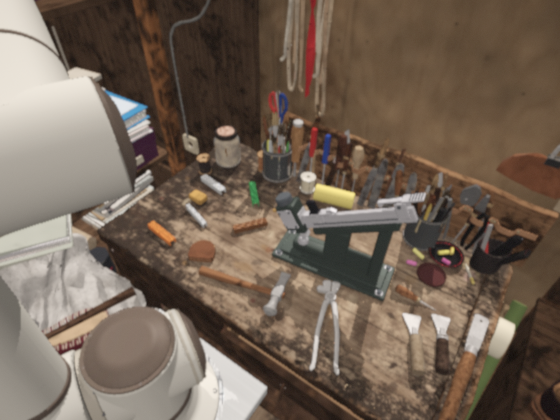

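View pics/top0.png

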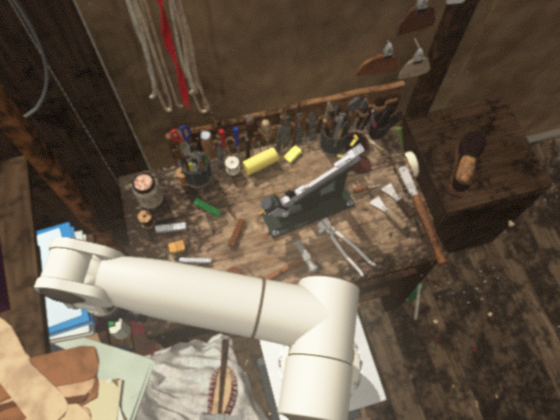

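Scene: stapler from the head at (290,210) to the catch at about (415,205), silver sticks at (213,184) and (196,216), with wax at (199,198). Top: sticks at (171,228) and (195,260), wax at (177,246), stapler from (270,205) to (360,155). I'll enlarge these areas.

```bash
python3 - <<'E'
import cv2,numpy as np
s=cv2.imread("pics/scene0.png");t=cv2.imread("pics/top0.png")
def crop(im,x,y,w,h,k): return cv2.resize(im[y:y+h,x:x+w],None,fx=k,fy=k,interpolation=cv2.INTER_CUBIC)
# mag: scene 265..435 x 180..300 ; top 250..380 x 135..245
a=crop(s,268,180,160,120,5); b=crop(t,252,138,120,100,5)
cv2.imwrite("pics/c1.png",a); 
c=crop(t,140,205,80,70,5); d=crop(s,170,165,80,70,5)
out=np.zeros((600,800,3),np.uint8); 
out[:500,:600]=0
cv2.imwrite("pics/c2.png",np.vstack([np.hstack([c,d]),np.zeros((1,800,3),np.uint8)]))
cv2.imwrite("pics/c3.png",b)
E
```

```text
(no output)
```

View pics/c1.png

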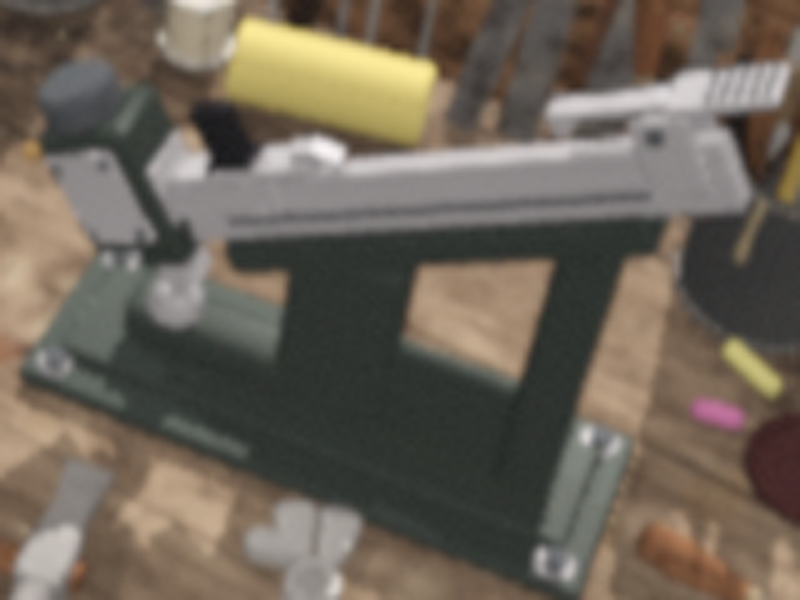

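View pics/c2.png

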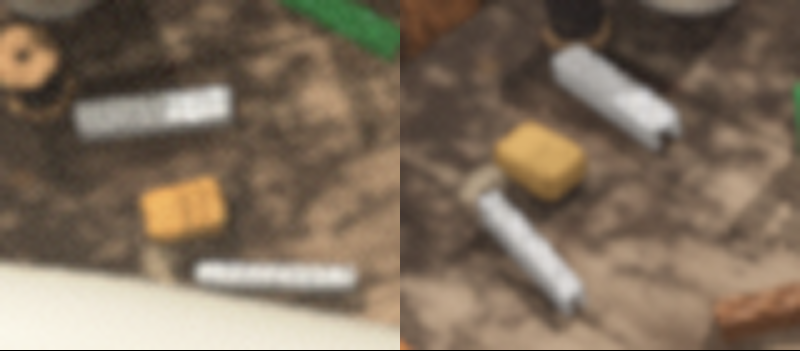

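View pics/c3.png

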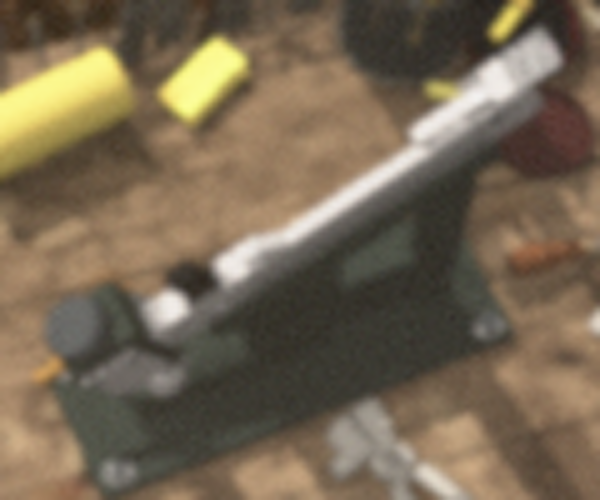

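Wide stick: the upper one (top about (171,227), scene about (213,184)). The rail climbs towards −y, and its black tab is at scene (313,207) and top (290,193). I'll build a magnified composite to pick features exactly.

```bash
python3 - <<'E'
import cv2,numpy as np
s=cv2.imread("pics/scene0.png");t=cv2.imread("pics/top0.png")
def crop(im,x,y,w=40,h=30,k=10):
    c=cv2.resize(im[y:y+h,x:x+w],None,fx=k,fy=k,interpolation=cv2.INTER_CUBIC)
    c=cv2.convertScaleAbs(c,alpha=1.0,beta=0)
    for i in range(0,w,5):
        cv2.line(c,(i*k+5,0),(i*k+5,6),(0,255,255),1); cv2.putText(c,str(x+i),(i*k,16),0,.35,(0,255,255),1)
    for j in range(0,h,5):
        cv2.line(c,(0,j*k+5),(6,j*k+5),(0,255,255),1); cv2.putText(c,str(y+j),(8,j*k+8),0,.35,(0,255,255),1)
    c[:, -1]=255; c[-1]=255
    return c
cv2.imwrite("pics/c4.png",np.vstack([np.hstack([crop(s,392,186),crop(t,332,138)]),np.hstack([crop(s,295,194),crop(t,275,184)])]))
E
```

```text
(no output)
```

View pics/c4.png

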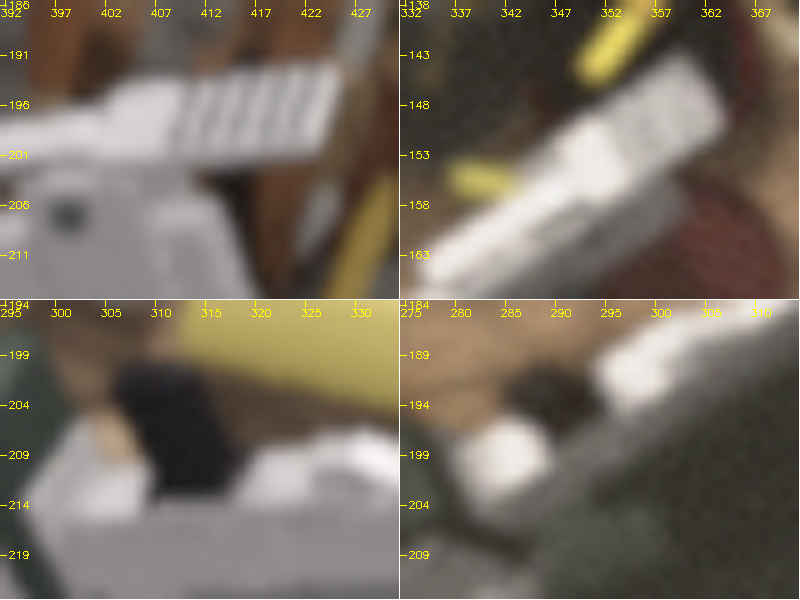

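```bash
cat > h.py <<'E'
from workcell import bot
import numpy as np, cv2
from scipy.optimize import least_squares
from scipy.spatial.transform import Rotation as R
M={n:bot.camera_model(n) for n in("scene","top")}
def proj(n,p):
    m=M[n];T=m["camera_from_world"];c=np.atleast_2d(p)@T[:3,:3].T+T[:3,3]
    return np.c_[m["cx"]-m["fx"]*c[:,0]/c[:,2], m["cy"]+m["fy"]*c[:,1]/c[:,2]]
def ray(n,uv):
    m=M[n];T=m["camera_from_world"]
    d=np.array([(uv[0]-m["cx"])/m["fx"],-(uv[1]-m["cy"])/m["fy"],-1.]);return -T[:3,:3].T@T[:3,3],T[:3,:3].T@d/np.linalg.norm(d)
def plane(n,uv,z):
    o,d=ray(n,uv);return o+d*(z-o[2])/d[2]
def tri(a,b):
    (o,d),(p,e)=ray("scene",a),ray("top",b)
    s,t=np.linalg.lstsq(np.c_[d,-e],p-o,rcond=None)[0]
    x,y=o+s*d,p+t*e;return (x+y)/2,np.linalg.norm(x-y)
def magR(yaw,slope=30): # x axis climbing
    return R.from_euler("zy",[yaw,-slope],degrees=True).as_matrix()
E
python3 - <<'E'
from h import *
np.set_printoptions(precision=4,suppress=True)
pts=[("padFR",(425.8,192.0),(360.2,142.5),(.311,.013,.025)),
("padNR",(422.7,200.7),(364.2,149),(.311,-.013,.025)),
("padNL",(402,200.7),(352,157.5),(.265,-.013,.025)),
("padFL",(403.3,193.7),(347.7,150.5),(.265,.013,.025)),
("boltN1",(268+52/5-.4,180+362/5-.4),(252+118/5-.4,138+470/5-.4),None),
("boltN2",(268+555/5-.4,180+562/5-.4),(252+488/5-.4,138+327/5-.4),None),
("tab",(295+17.5,194+23.),(275+15.0,184+19.5),None)]
for n,a,b,l in pts: print(n,*tri(a,b))
def f(p,full=False):
    Rm=magR(p[3],p[4]);r=[]
    for n,a,b,l in pts:
        if l: w=p[:3]+Rm@np.array(l); r+=list((proj("scene",w)[0]-a))+list(proj("top",w)[0]-b)
    return np.array(r)
s=least_squares(f,[.45,.1,.135,-60,30]);print(s.x,s.fun.reshape(-1,4))
# camera check with robot? stick centre
for z in(.0,.017):
  print(z,plane("top",(140+153/5-.4,205+112/5-.4),z),plane("scene",(170+(617-400)/5-.4,165+95/5-.4),z))
E
```

```text
padFR [ 0.5443 -0.267   0.3062] 0.0012099200237603112
padNR [ 0.5207 -0.2711  0.303 ] 0.0013074666622140288
padNL [ 0.512  -0.2332  0.2879] 0.0027748444010552518
padFL [ 0.538  -0.2278  0.2859] 0.00024580761041959867
boltN1 [0.4493 0.0225 0.0079] 0.00016480853920064806
boltN2 [ 0.4847 -0.2521  0.0107] 0.004876749245631136
tab [ 0.4874 -0.0405  0.1412] 0.020568010273468128
[  0.4281   0.0158   0.2431 -67.2846  14.5472] [[-0.6145  0.6117 -1.0264 -0.6119]
 [ 2.5777  2.4155  0.3874 -0.3688]
 [-0.677   0.3476  0.7987 -0.0204]
 [-1.6515 -2.9934 -0.3232  0.1904]]
0.0 [0.5623 0.3594 0.    ] [0.567  0.3604 0.    ]
0.017 [0.5547 0.3578 0.017 ] [0.553  0.3456 0.017 ]
```

```bash
sed -i 's/"zy"/"ZY"/' h.py && python3 - <<'E'
from h import *
np.set_printoptions(precision=4,suppress=True)
pts=[("padFR",(425.8,192.0),(360.2,142.5),(.311,.013,.025)),
("padNR",(422.7,200.7),(364.2,149),(.311,-.013,.025)),
("padNL",(402,200.7),(352,157.5),(.265,-.013,.025)),
("padFL",(403.3,193.7),(347.7,150.5),(.265,.013,.025))]
def f(p):
    Rm=magR(p[3],p[4]);r=[]
    for n,a,b,l in pts:
        w=p[:3]+Rm@np.array(l); r+=list((proj("scene",w)[0]-a))+list(proj("top",w)[0]-b)
    return np.array(r)
s=least_squares(f,[.45,0,.135,-80,30]);print(s.x,s.fun.reshape(-1,4))
g=lambda q:f([q[0],q[1],.135,q[2],30])
s=least_squares(g,[.45,0,-80]);print(s.x,s.fun.reshape(-1,4))
Rm=magR(s.x[2]);o=np.r_[s.x[:2],.135]
# predicted other features in px
for l in [(0.001,0,0),(.028,0,.044),(.05,0,.044),(.028,-.007,.044),(.028,-.007,.01),(.05,-.007,.01),(.05,-.007,.044),(.15,-.006,0),(.24,-.006,0),(.0,-.006,0),(0,-.023,.068),(-.056,-.023,.068)]:
    w=o+Rm@np.array(l);print(l,w,proj("scene",w)[0],proj("top",w)[0])
for i,z in((0,.008),(1,.008)):
  for n,uv in (("scene",[(278,252),(378.6,292)][i]),("top",[(275.2,231.6),(349.2,203)][i])): print(n,plane(n,uv,z))
E
```

```text
[  0.4932  -0.0077   0.1416 -81.5701  27.1864] [[ 0.3245  0.2371  0.3897 -0.4008]
 [ 0.8849 -0.6516  0.4363  0.0252]
 [-1.5843  0.6414 -0.5638 -0.1305]
 [ 0.0604  0.0656 -0.2011 -0.0548]]
[  0.4961  -0.0146 -83.0688] [[ 0.2866 -0.7747  1.1927 -0.0818]
 [ 0.4699 -1.7224  1.0582  0.4576]
 [-1.7659  0.1951  0.0705  0.258 ]
 [ 0.2286 -0.3182  0.6199  0.2313]]
(0.001, 0, 0) [ 0.4962 -0.0154  0.1355] [301.9171 214.34  ] [282.771  200.6847]
(0.028, 0, 0.044) [ 0.4964 -0.0168  0.1871] [303.7025 199.3707] [283.3858 193.5305]
(0.05, 0, 0.044) [ 0.4987 -0.0357  0.1981] [311.2662 198.5942] [289.1388 189.8785]
(0.028, -0.007, 0.044) [ 0.4894 -0.0177  0.1871] [302.4651 201.1085] [284.2559 195.4219]
(0.028, -0.007, 0.01) [ 0.4915 -0.0345  0.1577] [308.0556 212.2482] [289.1059 197.588 ]
(0.05, -0.007, 0.01) [ 0.4938 -0.0534  0.1687] [315.5987 211.6717] [294.7898 194.0114]
(0.05, -0.007, 0.044) [ 0.4917 -0.0366  0.1981] [310.0476 200.3544] [290.0217 191.7719]
(0.15, -0.006, 0) [ 0.5058 -0.1443  0.21  ] [354.5893 212.0546] [322.3488 177.8538]
(0.24, -0.006, 0) [ 0.5152 -0.2216  0.255 ] [392.992  209.3528] [346.8966 162.4273]
(0.0, -0.006, 0) [ 0.4901 -0.0153  0.135 ] [300.5647 215.8556] [283.2417 202.4297]
(0, -0.023, 0.068) [0.4691 0.0164 0.1939] [286.0456 198.0439] [275.3577 202.9035]
(-0.056, -0.023, 0.068) [0.4633 0.0645 0.1659] [268.2614 199.9845] [260.8311 212.0799]
scene [0.4493 0.0224 0.008 ]
top [0.4492 0.0225 0.008 ]
scene [ 0.4891 -0.2531  0.008 ]
top [ 0.4837 -0.2511  0.008 ]
```

```bash
python3 - <<'E'
from h import *
np.set_printoptions(precision=4,suppress=True)
N=None
pts=[((425.8,192.0),(360.2,142.5),(.311,.013,.025),0),
((422.7,200.7),(364.2,149),(.311,-.013,.025),0),
((402,200.7),(352,157.5),(.265,-.013,.025),0),
((403.3,193.7),(347.7,150.5),(.265,.013,.025),0),
((306.2,201),N,(.028,-.007,.044),1),((315,202),N,(.05,-.007,.044),1),((309.7,213),N,(.028,-.007,.01),1),((319,210.5),N,(.05,-.007,.01),1),
(N,(285.5,191.8),(.028,.007,.044),1),(N,(289,198),(.028,-.007,.01),1)]
def f(p):
    Rm=magR(p[3],p[4]);r=[]
    for a,b,l,k in pts:
        w=p[:3]+Rm@(np.array(l)+[k*p[5],0,0])
        if a: r+=list((proj("scene",w)[0]-a))
        if b: r+=list(proj("top",w)[0]-b)
    return np.array(r)
for fix in ((1,1),(1,0),(0,1),(0,0)):
    def g(q): return f([q[0],q[1],.135 if fix[0] else q[3],q[2],30 if fix[0] else q[4],0 if fix[1] else q[5]])
    s=least_squares(g,[.49,-.01,-82,.135,30,0],loss="soft_l1");print(fix,s.x,np.sqrt(np.mean(g(s.x)**2)));
    print(g(s.x))
E
```

```text
(1, 1) [  0.4973  -0.016  -83.2977   0.135   30.       0.    ] 1.4803336095142583
[ 1.1109 -0.5312  1.6736 -0.2745  1.2571 -1.486   1.5098  0.2739 -1.0002
  0.3769  0.4972  0.0313  1.0294 -0.1272  1.0761 -0.0039 -2.9632  0.0516
 -4.184  -1.6839 -0.8977 -0.793  -2.6576  1.1495 -2.6395 -0.6189  0.4323
 -0.8475]
(1, 0) [  0.4928  -0.0147 -82.2206  -0.0244  30.       0.0098] 1.0841680785234562
[ 0.1056 -1.0023  0.9731 -0.1703  0.4855 -1.8964  0.9537  0.3245 -1.8143
  0.2013  0.0553  0.2851 -0.0032 -0.3715  0.4891  0.3009 -0.9788  0.5378
 -2.0377 -1.2888  1.1584 -0.2969 -0.4446  1.5551 -0.1363 -0.9065  2.9555
 -1.2275]
(0, 1) [  0.5056  -0.0179 -84.4304   0.1256  31.2809   0.    ] 1.1827389214684765
[ 0.4539 -0.1694  0.7723 -0.3367  0.3416 -1.2533  0.4354  0.247  -1.4808
  0.7655 -0.521  -0.1404  0.7776  0.3903  0.2321 -0.2049 -1.2003  1.1268
 -2.6335 -0.6557  0.9656  0.2008 -0.9932  2.0988 -3.0956 -1.6466  0.0906
 -1.9028]
(0, 0) [  0.4922  -0.0121 -81.0904   0.1344  28.7309   0.0116] 0.952708135892773
[ 0.1443  0.0463  0.1778 -0.4735  0.8143 -0.8178  0.2876 -0.0745 -1.5214
  1.0627 -0.5318 -0.0277  0.015   0.4538 -0.2308  0.0779 -0.8913  0.5521
 -1.8061 -1.2074  1.036  -0.3463 -0.4369  1.5656 -0.1563 -0.9089  2.7791
 -1.2224]
```

```bash
cat >> h.py <<'E'
O=np.array([.4928,-.0147,.135]); YAW=-82.2
def mag(l,o=None,yaw=None): return (O if o is None else o)+magR(YAW if yaw is None else yaw)@np.array(l)
def toolR(yaw=None): 
    m=magR(YAW if yaw is None else yaw); return np.c_[-m[:,0],m[:,1],-m[:,2]]
def state():
    o=bot.get_obs(); print("t %.2f"%o["time"],"pos",o["ee_pos"].round(4),"rpy",o["tcp_rot"].round(2),"F",o["wrist_force"].round(2),"Tq",o["torque"].round(2),"open %.4f g %.1f"%(o["opening"],o["grasp_force"]),"q",o["q"].round(1)); return o
def delta(pos,Rt,o=None):
    o=o or bot.get_obs(); Rc=R.from_euler("xyz",o["tcp_rot"],degrees=True)
    rv=(R.from_matrix(Rt)*Rc.inv()).as_rotvec(degrees=True)
    print("shift rows(2cm)",((pos-o["ee_pos"])/.02).round(2),"rot rows(8deg)",(rv/8).round(2))
E
python3 - <<'E'
from h import *
np.set_printoptions(precision=4,suppress=True)
t=mag((.049,0,.021)); a=mag((.049,0,.101)); print("tab",t,"above",a,"magz/2cm per row",magR(YAW)[:,2],magR(YAW)[:,0])
delta(a,toolR())
for n,(x0,y0,x1,y1) in (("top",(150,217,192,238)),("scene",(196,170,232,200))):
    im=cv2.imread(f"pics/{n}0.png").astype(int)[y0:y1,x0:x1]
    v=im.min(2); sat=im.max(2)-v
    k=((v>95)&(sat<35)).astype(np.uint8)
    nn,lab,st,_=cv2.connectedComponentsWithStats(k); i=1+np.argmax(st[1:,4])
    ys,xs=np.nonzero(lab==i); rect=cv2.minAreaRect(np.c_[xs,ys].astype(np.float32)); b=cv2.boxPoints(rect)+[x0,y0]
    print(n,st[i],rect); print(b)
    for z in ((.017,) if n=="top" else (.017,.008)):
        w=np.array([plane(n,p,z) for p in b]); print(w[:,:2], w.mean(0))
E
```

```text
tab [ 0.4971 -0.0463  0.1777] above [ 0.4917 -0.0067  0.247 ] magz/2cm per row [-0.0679  0.4954  0.866 ] [ 0.1175 -0.858   0.5   ]
shift rows(2cm) [ 13.08 -25.3    0.42] rot rows(8deg) [-3.14 -2.33 -7.01]
top [  5   5  32  11 236] ((20.569995880126953, 9.989999771118164), (7.778174877166748, 31.39554214477539), 81.8698959350586)
[[154.48 225.36]
 [185.56 220.92]
 [186.66 228.62]
 [155.58 233.06]]
[[0.5744 0.4073]
 [0.5628 0.3039]
 [0.5344 0.3059]
 [0.5461 0.4086]] [0.5544 0.3565 0.017 ]
scene [  4   4  26  21 242] ((16.899330139160156, 13.42953109741211), (28.5092716217041, 9.33924388885498), 34.99202346801758)
[[198.5436 179.0805]
 [203.8993 171.4295]
 [227.255  187.7785]
 [221.8993 195.4295]]
[[0.5427 0.398 ]
 [0.5818 0.4109]
 [0.5639 0.296 ]
 [0.5269 0.2862]] [0.5538 0.3478 0.017 ]
[[0.55   0.4064]
 [0.5895 0.4194]
 [0.5714 0.3033]
 [0.534  0.2933]] [0.5612 0.3556 0.008 ]
```

>>> {"name": "carry_out", "arguments": {"linear": [[0.5, -1, 0.5], [0.5, -1, 0.5], [0.5, -1, 0.5], [0.5, -1, 0.5], [0.5, -1, 0.5], [0.5, -1, 0.5], [0.5, -1, 0], [0.5, -1, 0], [0.5, -1, 0], [0.5, -1, 0], [0.5, -1, 0], [0.5, -1, 0]], "rotation": [[0, 0, 0], [0, 0, 0], [-0.349, -0.259, -0.779], [-0.349, -0.259, -0.779], [-0.349, -0.259, -0.779], [-0.349, -0.259, -0.779], [-0.349, -0.259, -0.779], [-0.349, -0.259, -0.779], [-0.349, -0.259, -0.779], [-0.349, -0.259, -0.779], [-0.349, -0.259, -0.779], [0, 0, 0]], "grip": [-0.2, -0.2, -0.2, -0.2, -0.2, -0.2, -0.2, -0.2, -0.2, -0.2, -0.2, -0.2]}}

```text
time: 1.3
ee_pos: [0.3507, 0.2593, 0.2975]
tcp_rot: [-179.9, 30.3, 97.7]
wrist_force: [0.1, 1.0, 0.1]
opening: 0.0511
grasp_force: 0.0
```

>>> {"name": "carry_out", "arguments": {"linear": [[0.5, -1, 0], [0.5, -1, 0], [0.5, -1, 0], [0.5, -1, 0], [0.5, -1, 0], [0.5, -1, 0], [0.5, -1, 0], [0.5, -0.9, 0], [0.5, -0.9, 0], [0.5, -0.9, -0.2], [0.5, -0.9, -0.2], [0.5, -0.9, -0.2]], "rotation": [[0, 0, 0], [0, 0, 0], [0, 0, 0], [0, 0, 0], [0, 0, 0], [0, 0, 0], [0, 0, 0], [0, 0, 0], [0, 0, 0], [0, 0, 0], [0, 0, 0], [0, 0, 0]], "grip": [-0.2, -0.2, -0.2, -0.2, -0.2, -0.2, -0.2, -0.2, -0.2, -0.2, -0.2, -0.2]}}

```text
time: 2.5
ee_pos: [0.4704, 0.0287, 0.2869]
tcp_rot: [-180.0, 30.0, 97.8]
wrist_force: [0.2, 0.8, 0.2]
opening: 0.0515
grasp_force: 0.0
```

```bash
python3 - <<'E'
from h import *
o=state(); delta(mag((.049,0,.101)),toolR(),o)
a=bot.camera("scene");b=bot.camera("top")
cv2.imwrite("pics/s1.png",a);cv2.imwrite("pics/t1.png",b)
z=lambda im,x,y:cv2.resize(im[y:y+100,x:x+80],None,fx=5,fy=5,interpolation=cv2.INTER_CUBIC)
cv2.imwrite("pics/c5.png",np.hstack([z(a,275,140),z(b,250,130)]))
E
```

```text
t 2.50 pos [0.4704 0.0287 0.2869] rpy [-179.99   30.03   97.81] F [0.21 0.76 0.21] Tq [0.48 0.08 0.02] open 0.0515 g 0.0 q [ 20.2  -1.8   4.2 103.1 -29.3 104.2]
shift rows(2cm) [ 1.06 -1.77 -1.99] rot rows(8deg) [ 0. -0. -0.]
```

>>> {"name": "carry_out", "arguments": {"linear": [[0.5, -0.9, -1], [0.5, -0.9, -1], [0.05, -0.35, -0.6], [0.05, -0.35, -0.6], [0.05, -0.35, -0.6], [0.05, -0.35, -0.6], [0, 0, 0]], "rotation": [[0, 0, 0], [0, 0, 0], [0, 0, 0], [0, 0, 0], [0, 0, 0], [0, 0, 0], [0, 0, 0]], "grip": [-0.2, -0.2, -0.2, -0.2, -0.2, -0.2, -0.2]}}

```text
time: 3.3
ee_pos: [0.4933, -0.0345, 0.1978]
tcp_rot: [-179.9, 30.0, 97.9]
wrist_force: [-0.3, 0.3, 0.6]
opening: 0.0513
grasp_force: 0.0
```

```bash
python3 - <<'E'
from h import *
o=state(); delta(mag((.049,0,.021)),toolR(),o)
a=bot.camera("scene");b=bot.camera("top")
cv2.imwrite("pics/s1.png",a);cv2.imwrite("pics/t1.png",b)
z=lambda im,x,y:cv2.resize(im[y:y+80,x:x+80],None,fx=5,fy=5,interpolation=cv2.INTER_CUBIC)
cv2.imwrite("pics/c5.png",np.hstack([z(a,275,150),z(b,250,145)]))
E
```

```text
t 3.30 pos [ 0.4933 -0.0345  0.1978] rpy [-179.86   30.01   97.86] F [-0.3   0.31  0.63] Tq [ 0.49  0.06 -0.02] open 0.0513 g 0.0 q [ 12.2  -3.7  -7.4  89.  -29.9  95.1]
shift rows(2cm) [ 0.19 -0.59 -1.  ] rot rows(8deg) [ 0.   -0.01  0.  ]
```

View pics/c5.png

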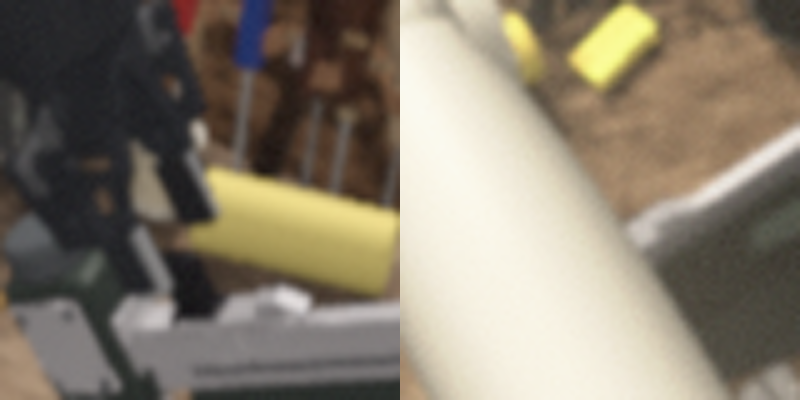

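Scene crop: fingertips at (160,290) and (205,215), tab at about (195,285). After the remaining 23 mm descent, their midpoint falls on the tab. I'll descend and close gently.

>>> {"name": "carry_out", "arguments": {"linear": [[0.06, -0.2, -0.34], [0.06, -0.2, -0.33], [0.06, -0.2, -0.33], [0, 0, 0], [0, 0, 0], [0, 0, 0], [0, 0, 0], [0, 0, 0], [0, 0, 0]], "rotation": [[0, 0, 0], [0, 0, 0], [0, 0, 0], [0, 0, 0], [0, 0, 0], [0, 0, 0], [0, 0, 0], [0, 0, 0], [0, 0, 0]], "grip": [-0.2, -0.2, -0.2, -0.2, 1, 1, 1, 1, 1], "grip_force": 20}}

```text
time: 4.3
ee_pos: [0.4982, -0.0463, 0.1796]
tcp_rot: [179.9, 30.0, 97.8]
wrist_force: [2.6, 0.2, 1.0]
opening: 0.0137
grasp_force: 25.3
```

```bash
python3 - <<'E'
from h import *
o=state(); m=magR(YAW); print("F in mag",m.T@o["wrist_force"],"T",m.T@o["torque"], "pos mag",m.T@(o["ee_pos"]-O))
E
```

```text
t 4.30 pos [ 0.4982 -0.0463  0.1796] rpy [179.9   30.03  97.77] F [2.58 0.17 1.01] Tq [ 0.39 -0.43  0.36] open 0.0137 g 25.3 q [ 10.7  -3.9  -9.5  85.9 -30.   93.4]
F in mag [0.66118849 2.58262914 0.78013867] T [0.59856226 0.33138265 0.06890154] pos mag [0.05009863 0.00105201 0.02262107]
```

>>> {"name": "carry_out", "arguments": {"linear": [[0.05, 0.01, 0], [0, 0, 0], [0.06, -0.43, 0.25], [0.07, -0.51, 0.3], [0.07, -0.51, 0.3], [0.07, -0.51, 0.3], [0.07, -0.51, 0.3], [0.07, -0.51, 0.3], [0.07, -0.51, 0.3], [0.07, -0.51, 0.3], [0.07, -0.51, 0.3], [0, 0, 0]], "rotation": [[0, 0, 0], [0, 0, 0], [0, 0, 0], [0, 0, 0], [0, 0, 0], [0, 0, 0], [0, 0, 0], [0, 0, 0], [0, 0, 0], [0, 0, 0], [0, 0, 0], [0, 0, 0]], "grip": [1, 1, 1, 1, 1, 1, 1, 1, 1, 1, 1, 1], "grip_force": 60}}

```text
time: 5.5
ee_pos: [0.5108, -0.1362, 0.232]
tcp_rot: [-180.0, 29.9, 97.8]
wrist_force: [-2.3, 8.2, 1.8]
opening: 0.0127
grasp_force: 61.9
```

```bash
python3 - <<'E'
from h import *
o=state(); m=magR(YAW); print("F in mag",m.T@o["wrist_force"],"T",m.T@o["torque"], "pos mag",m.T@(o["ee_pos"]-O))
E
```

```text
t 5.50 pos [ 0.5108 -0.1362  0.232 ] rpy [-179.97   29.87   97.84] F [-2.27  8.2   1.8 ] Tq [ 1.76  0.48 -0.13] open 0.0127 g 61.9 q [  0.1  -5.1  -5.   85.8 -29.6  81.1]
F in mag [-6.40849484 -1.14054495  5.77317949] T [-0.27091045  1.80433552  0.00909142] pos mag [0.15486885 0.00137512 0.02263636]
```

>>> {"name": "carry_out", "arguments": {"linear": [[0.06, -0.43, 0.25], [0.06, -0.43, 0.25], [0.06, -0.43, 0.25], [0, 0, 0]], "rotation": [[0, 0, 0], [0, 0, 0], [0, 0, 0], [0, 0, 0]], "grip": [1, 1, 1, 1]}}

```text
time: 5.9
ee_pos: [0.5144, -0.1617, 0.2469]
tcp_rot: [-180.0, 29.9, 97.9]
wrist_force: [-2.8, 7.7, 1.7]
opening: 0.0128
grasp_force: 61.9
```

>>> {"name": "carry_out", "arguments": {"linear": [[0.03, -0.22, 0.12], [0, 0, 0]], "rotation": [[0, 0, 0], [0, 0, 0]], "grip": [1, 1]}}

```text
time: 6.1
ee_pos: [0.5149, -0.1657, 0.2492]
tcp_rot: [-179.9, 29.8, 97.9]
wrist_force: [-2.8, 9.2, 2.0]
opening: 0.0128
grasp_force: 61.9
```

```bash
python3 - <<'E'
from h import *
o=state(); m=magR(YAW); print("F in mag",m.T@o["wrist_force"],"T",m.T@o["torque"], "pos mag",m.T@(o["ee_pos"]-O))
E
```

```text
t 6.10 pos [ 0.5149 -0.1657  0.2492] rpy [-179.95   29.84   97.9 ] F [-2.76  9.2   1.97] Tq [ 1.79  0.58 -0.21] open 0.0128 g 61.9 q [ -3.4  -4.9  -2.9  85.7 -29.2  77.1]
F in mag [-7.23471448 -1.48106663  6.44615595] T [-0.39432153  1.84876769 -0.01492569] pos mag [0.18921132 0.00141052 0.02257306]
```

>>> {"name": "carry_out", "arguments": {"linear": [[0.03, -0.22, 0.12], [0, 0, 0]], "rotation": [[0, 0, 0], [0, 0, 0]], "grip": [1, 1]}}

```text
time: 6.3
ee_pos: [0.5155, -0.17, 0.2517]
tcp_rot: [-180.0, 29.9, 97.9]
wrist_force: [-2.6, 10.5, 2.7]
opening: 0.0125
grasp_force: 62.1
```

```bash
python3 - <<'E'
from h import *
o=state(); m=magR(YAW); print("F in mag",m.T@o["wrist_force"],"T",m.T@o["torque"], "pos mag",m.T@(o["ee_pos"]-O))
E
```

```text
t 6.30 pos [ 0.5155 -0.17    0.2517] rpy [-179.96   29.85   97.91] F [-2.57 10.46  2.71] Tq [ 1.84  0.63 -0.17] open 0.0125 g 62.1 q [ -3.8  -4.9  -2.6  85.7 -29.2  76.5]
F in mag [-7.922409   -1.12516296  7.69848428] T [-0.40716071  1.90784286  0.0392088 ] pos mag [0.19430429 0.00142891 0.0225853 ]
```

>>> {"name": "carry_out", "arguments": {"linear": [[0.015, -0.13, 0.075], [0, 0, 0]], "rotation": [[0, 0, 0], [0, 0, 0]], "grip": [1, 1]}}

```text
time: 6.5
ee_pos: [0.5159, -0.1725, 0.2532]
tcp_rot: [-180.0, 29.9, 97.9]
wrist_force: [-3.1, 10.2, 1.9]
opening: 0.0128
grasp_force: 62.0
```

>>> {"name": "carry_out", "arguments": {"linear": [[-0.03, 0.21, -0.12], [-0.03, 0.21, -0.12], [0, 0, 0], [0, 0, 0]], "rotation": [[0, 0, 0], [0, 0, 0], [0, 0, 0], [0, 0, 0]], "grip": [1, 1, 1, 1], "grip_force": 20}}

```text
time: 6.9
ee_pos: [0.5149, -0.1661, 0.2496]
tcp_rot: [180.0, 30.2, 97.8]
wrist_force: [-0.8, -5.7, 4.4]
opening: 0.0128
grasp_force: 61.2
```

```bash
python3 - <<'E'
from h import *
o=state(); m=magR(YAW); print("F in mag",m.T@o["wrist_force"],"T",m.T@o["torque"], "pos mag",m.T@(o["ee_pos"]-O))
E
```

```text
t 6.90 pos [ 0.5149 -0.1661  0.2496] rpy [179.96  30.15  97.75] F [-0.85 -5.67  4.45] Tq [-0.73  0.11 -0.03] open 0.0128 g 61.2 q [ -3.3  -5.   -3.   85.6 -29.5  77.3]
F in mag [ 6.98656271 -1.60989752  1.10360237] T [-0.19717705 -0.70637702  0.08336435] pos mag [0.18978627 0.00139072 0.02274327]
```

Latched: backing off 12 mm now pushes against +7 N. I'll relieve the load, open, retreat, and measure the stick surroundings again.

>>> {"name": "carry_out", "arguments": {"linear": [[0.01, -0.1, 0.06], [0.01, -0.05, 0.04], [0, 0, 0], [0, 0, 0], [0, 0, 0], [-0.07, 0.5, 0.87], [-0.07, 0.5, 0.87], [-0.07, 0.5, 0.87], [-0.07, 0.5, 0.87], [0, 1, 0.6], [0, 1, 0.6], [0, 1, 0.6]], "rotation": [[0, 0, 0], [0, 0, 0], [0, 0, 0], [0, 0, 0], [0, 0, 0], [0, 0, 0], [0, 0, 0], [0, 0, 0], [0, 0, 0], [0, 0, 0], [0, 0, 0], [0, 0, 0]], "grip": [1, 1, -0.2, -0.2, -0.2, -0.2, -0.2, -0.2, -0.2, 0, 0, 0]}}

```text
time: 8.1
ee_pos: [0.5098, -0.0677, 0.3569]
tcp_rot: [180.0, 30.0, 97.8]
wrist_force: [0.4, 0.1, 0.8]
opening: 0.0427
grasp_force: 0.0
```

```bash
python3 - <<'E'
from h import *
np.set_printoptions(precision=4,suppress=True)
o=state()
Rt=R.from_euler("xyz",[180,0,83.3],degrees=True).as_matrix(); print(Rt[:,1])
delta(np.array([.5555,.356,.10]),Rt,o)
# wax / spool / narrow on table
for n,uv in (("top",(140+185/5-.4,205+210/5-.4)),("scene",(170+140/5-.4,165+162/5-.4))): print("wax",plane(n,uv,.018))
print("spool",plane("top",(140+25/5,205+60/5),.02))
a=bot.camera("scene");b=bot.camera("top")
cv2.imwrite("pics/s2.png",a);cv2.imwrite("pics/t2.png",b)
# stick end faces by hand picks: top face corners, scene & top crop c2
T=lambda x,y:(140+x/5-.4,205+y/5-.4); S=lambda x,y:(170+(x-400)/5-.4,165+y/5-.4)
print("top: left end mid",plane("top",T(76,112),.017),"right",plane("top",T(231,100),.017))
print("scene far-left",plane("scene",S(568,57),.017),"near-right",plane("scene",S(668,115),.017))
E
```

```text
t 8.10 pos [ 0.5098 -0.0677  0.3569] rpy [179.96  30.03  97.77] F [0.36 0.14 0.76] Tq [ 0.47 -0.    0.02] open 0.0427 g 0.0 q [  8.1   0.2  14.3 104.2 -30.   90.3]
[ 0.9932 -0.1167  0.    ]
shift rows(2cm) [  2.29  21.19 -12.85] rot rows(8deg) [ 3.76  0.04 -1.77]
wax [0.4801 0.3504 0.018 ]
wax [0.4775 0.3406 0.018 ]
spool [0.6115 0.4323 0.02  ]
top: left end mid [0.5683 0.4073 0.017 ] right [0.5494 0.3058 0.017 ]
scene far-left [0.563  0.3966 0.017 ] near-right [0.5571 0.3069 0.017 ]
```

>>> {"name": "carry_out", "arguments": {"linear": [[0.11, 1, 0], [0.11, 1, 0], [0.11, 1, 0], [0.11, 1, 0], [0.11, 1, 0], [0.11, 1, 0], [0.11, 1, 0], [0.11, 1, 0], [0.11, 1, 0], [0.11, 1, -0.6], [0.11, 1, -1], [0.11, 1, -1]], "rotation": [[0, 0, 0], [0, 0, 0], [0, 0, 0], [0.75, 0.01, -0.355], [0.75, 0.01, -0.355], [0.75, 0.01, -0.355], [0.75, 0.01, -0.355], [0.75, 0.01, -0.355], [0, 0, 0], [0, 0, 0], [0, 0, 0], [0, 0, 0]], "grip": [0, 0, 0, 0, 0, 0, 0, 0, 0, 0, 0, 0]}}

```text
time: 9.4
ee_pos: [0.5368, 0.1717, 0.3034]
tcp_rot: [-180.0, 0.1, 83.3]
wrist_force: [0.5, 0.3, 0.0]
opening: 0.0424
grasp_force: 0.0
```

>>> {"name": "carry_out", "arguments": {"linear": [[0.11, 1, -1], [0.11, 1, -1], [0.11, 1, -1], [0.11, 1, -1], [0.11, 1, -1], [0.11, 1, -1], [0.11, 1, -1], [0.11, 1, -1], [0.11, 0.9, -1], [0, 0, -1], [0, 0, 0]], "rotation": [[0, 0, 0], [0, 0, 0], [0, 0, 0], [0, 0, 0], [0, 0, 0], [0, 0, 0], [0, 0, 0], [0, 0, 0], [0, 0, 0], [0, 0, 0], [0, 0, 0]], "grip": [0, 0, 0, 0, 0, 0, 0, 0, 0, 0, 0]}}

```text
time: 10.5
ee_pos: [0.5549, 0.3486, 0.1004]
tcp_rot: [-179.7, 0.3, 83.3]
wrist_force: [-0.5, -1.4, -0.8]
opening: 0.0427
grasp_force: 0.0
```

```bash
python3 - <<'E'
from h import *
o=state()
T=lambda x,y:(140+x/5-.4,205+y/5-.4); S=lambda x,y:(170+(x-400)/5-.4,165+y/5-.4)
print("stick top tri",tri(S(618,86),T(153,107)))
Rt=R.from_euler("xyz",[180,0,83.3],degrees=True).as_matrix()
delta(np.array([.556,.355,.012]),Rt,o)
a=bot.camera("scene");cv2.imwrite("pics/s3.png",a)
cv2.imwrite("pics/c6.png",np.hstack([cv2.resize(a[130:230,160:260],None,fx=4,fy=4,interpolation=cv2.INTER_CUBIC),cv2.resize(cv2.imread("pics/s2.png")[160:260,280:440],(640,400),interpolation=cv2.INTER_CUBIC)[:,60:460]]))
E
```

```text
t 10.50 pos [0.5549 0.3486 0.1004] rpy [-179.67    0.31   83.32] F [-0.54 -1.35 -0.83] Tq [ 0.03  0.   -0.01] open 0.0427 g 0.0 q [ 32.2  19.4  11.6  82.7  -0.  128.8]
stick top tri (array([0.56313782, 0.35695001, 0.01050817]), np.float64(0.004016304108880717))
shift rows(2cm) [ 0.05  0.32 -4.42] rot rows(8deg) [ 0.03 -0.04 -0.  ]
```

View pics/c6.png

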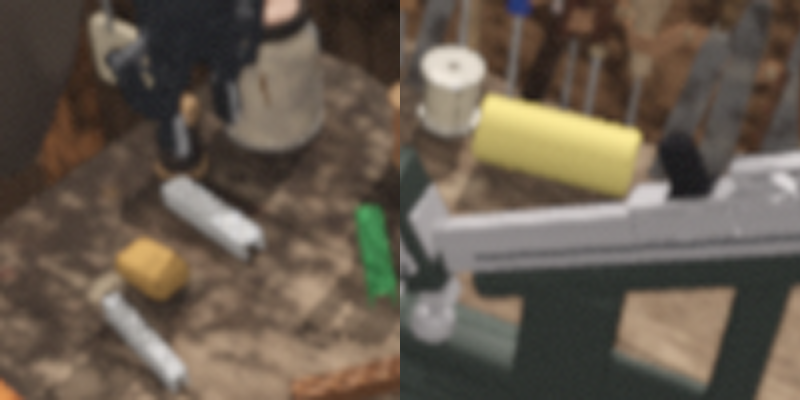

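```bash
python3 - <<'E'
from h import *
for z in(.092,.098,.104): print(proj("scene",(.5549,.3486,z))[0])
print(proj("scene",(.556,.355,.017))[0],proj("top",(.556,.355,.017))[0])
# tab now: predicted if joint=.140 in O frame, with extra dx
for d in(0,.005,.01): 
    w=mag((.179+d,.0012,.027));print(d,w,proj("scene",w)[0])
    w=mag((d,-.006,0));print(proj("scene",w)[0])
E
```

```text
[210.21138246 164.11820156]
[210.00242027 162.54118574]
[209.79196832 160.9529269 ]
[211.42170282 181.98545934] [170.94258943 226.44236865]
0 [ 0.51319517 -0.15474634  0.24788269] [363.1102046  199.74199624]
[299.93509713 216.65000481]
0.005 [ 0.51378283 -0.1590364   0.25038269] [365.21585746 199.53285473]
[301.57829848 216.52104916]
0.01 [ 0.5143705  -0.16332646  0.25288269] [367.33703569 199.32217119]
[303.23212074 216.39126   ]
```

>>> {"name": "carry_out", "arguments": {"linear": [[0.05, 0.2, -1], [0, 0.12, -1], [0, 0, -1], [0, 0, -0.8], [0, 0, -0.4], [0, 0, -0.2], [0, 0, 0], [0, 0, 0], [0, 0, 0], [0, 0, 0], [0, 0, 0], [0, 0, 0]], "rotation": [[0, 0, 0], [0, 0, 0], [0, 0, 0], [0, 0, 0], [0, 0, 0], [0, 0, 0], [0, 0, 0], [0, 0, 0], [0, 0, 0], [0, 0, 0], [0, 0, 0], [0, 0, 0]], "grip": [0, 0, 0, 0, 0, 0, 0, 0, 1, 1, 1, 1], "grip_force": 30}}

```text
time: 11.75
ee_pos: [0.5575, 0.3564, 0.0174]
tcp_rot: [-180.0, 0.0, 83.3]
wrist_force: [0.1, -0.6, 5.6]
opening: 0.0191
grasp_force: 30.5
```

```bash
python3 - <<'E'
from h import *
state()
E
```

```text
t 11.75 pos [0.5575 0.3564 0.0174] rpy [-1.7998e+02  4.0000e-02  8.3300e+01] F [ 0.12 -0.57  5.65] Tq [-0.06  0.04 -0.03] open 0.0191 g 30.5 q [ 32.6  21.5   5.1  73.6  -0.  129.3]
```

>>> {"name": "carry_out", "arguments": {"linear": [[0, 0, 0.3], [0, 0, 0.7], [0, 0, 1], [0, 0, 1], [0, 0, 1], [0, 0, 1], [0, 0, 1], [0, -0.3, 1], [0, -0.6, 1], [0, -0.8, 1], [0, -0.8, 1], [0, -0.8, 1]], "rotation": [[0, 0, 0], [0, 0, 0], [0, 0, 0], [0, 0, 0], [0, 0, 0], [0, 0, 0], [0, 0, 0], [0, 0, 0], [0, 0, 0], [0, 0, 0], [0, 0, 0], [0, 0, 0]], "grip": [1, 1, 1, 1, 1, 1, 1, 1, 1, 1, 1, 1], "grip_force": 50}}

```text
time: 12.95
ee_pos: [0.5568, 0.2894, 0.2381]
tcp_rot: [-179.9, 0.1, 83.3]
wrist_force: [0.0, 0.3, -0.7]
opening: 0.0182
grasp_force: 49.6
```

```bash
python3 - <<'E'
from h import *
o=state(); p=mag((.077,.0013,.09));print(p); delta(p,toolR(),o)
E
```

```text
t 12.95 pos [0.5568 0.2894 0.2381] rpy [-1.7993e+02  8.0000e-02  8.3310e+01] F [ 0.04  0.31 -0.74] Tq [ 0.01 -0.05  0.03] open 0.0182 g 49.6 q [ 27.5  16.2  22.9  96.8  -0.  124.2]
[ 0.49703082 -0.0360069   0.25144229]
shift rows(2cm) [ -2.99 -16.27   0.67] rot rows(8deg) [-3.75 -0.04  1.77]
```

>>> {"name": "carry_out", "arguments": {"linear": [[-0.18, -0.96, 0.7], [-0.18, -0.96, 0.7], [-0.18, -0.96, 0.7], [-0.18, -0.96, 0.7], [-0.18, -0.96, 0.7], [-0.18, -0.96, 0], [-0.18, -0.96, 0], [-0.18, -0.96, 0], [-0.18, -0.96, 0], [-0.18, -0.96, 0], [-0.18, -0.96, 0], [-0.18, -0.96, 0]], "rotation": [[0, 0, 0], [0, 0, 0], [0, 0, 0], [-0.75, -0.01, 0.354], [-0.75, -0.01, 0.354], [-0.75, -0.01, 0.354], [-0.75, -0.01, 0.354], [-0.75, -0.01, 0.354], [0, 0, 0], [0, 0, 0], [0, 0, 0], [0, 0, 0]], "grip": [1, 1, 1, 1, 1, 1, 1, 1, 1, 1, 1, 1]}}

```text
time: 14.15
ee_pos: [0.5131, 0.0582, 0.3067]
tcp_rot: [-180.0, 30.0, 97.8]
wrist_force: [0.0, -0.0, -0.4]
opening: 0.0183
grasp_force: 49.6
```

>>> {"name": "carry_out", "arguments": {"linear": [[-0.17, -0.95, 0], [-0.17, -0.95, 0], [-0.17, -0.95, -0.7], [-0.17, -0.95, -0.7], [-0.17, -0.95, -0.7], [0, 0, -0.7], [0, 0, 0]], "rotation": [[0, 0, 0], [0, 0, 0], [0, 0, 0], [0, 0, 0], [0, 0, 0], [0, 0, 0], [0, 0, 0]], "grip": [1, 1, 1, 1, 1, 1, 1]}}

```text
time: 14.85
ee_pos: [0.4955, -0.0365, 0.2492]
tcp_rot: [-179.9, 30.0, 97.8]
wrist_force: [0.7, 1.0, -0.7]
opening: 0.0183
grasp_force: 49.6
```

```bash
python3 - <<'E'
from h import *
o=state(); delta(mag((.077,.0013,.09)),toolR(),o); print("mag",magR(YAW).T@(o["ee_pos"]-O), "next: z .03"); delta(mag((.077,.0013,.03)),toolR(),o)
a=bot.camera("scene");cv2.imwrite("pics/s4.png",a);cv2.imwrite("pics/t4.png",bot.camera("top"))
# predicted stick corners (near bottom legs) for hand-held, and rail
for l in((.027,-.01,.0726),(.127,-.01,.0726),(.027,-.01,.0896),(.127,-.01,.0896)): print(l,proj("scene",mag(l))[0])
cv2.imwrite("pics/c7.png",cv2.resize(a[120:240,280:400],None,fx=5,fy=5,interpolation=cv2.INTER_CUBIC))
E
```

```text
t 14.85 pos [ 0.4955 -0.0365  0.2492] rpy [-179.86   30.01   97.76] F [ 0.68  0.97 -0.73] Tq [0.5  0.05 0.02] open 0.0183 g 49.6 q [ 11.9  -3.1  -1.2  94.5 -29.9  94.9]
shift rows(2cm) [0.08 0.02 0.11] rot rows(8deg) [ 0.   -0.02  0.01]
mag [ 0.07608485 -0.00026672  0.08791358] next: z .03
shift rows(2cm) [ 0.28 -1.46 -2.48] rot rows(8deg) [ 0.   -0.02  0.01]
(0.027, -0.01, 0.0726) [296.04143391 193.07824614]
(0.127, -0.01, 0.0726) [332.89490327 188.44768648]
(0.027, -0.01, 0.0896) [293.04937273 187.23549454]
(0.127, -0.01, 0.0896) [330.01499709 182.1340195 ]
```

View pics/c7.png

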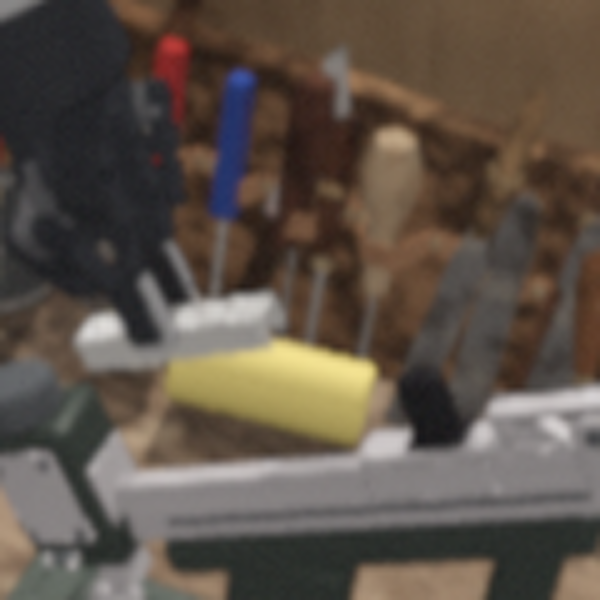

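Crop: the stick's near lower edge runs (85,373)–(275,350), as predicted within 1 px. The rail below is clear from (130,480), and the follower front is at (365,440), so the fit looks good. Lowering.

>>> {"name": "carry_out", "arguments": {"linear": [[0.07, -0.37, -0.62], [0.07, -0.37, -0.62], [0.07, -0.37, -0.62], [0.07, -0.37, -0.62], [0, 0, 0], [0, 0, 0]], "rotation": [[0, 0, 0], [0, 0, 0], [0, 0, 0], [0, 0, 0], [0, 0, 0], [0, 0, 0]], "grip": [1, 1, 1, 1, 1, 1]}}

```text
time: 15.55
ee_pos: [0.5026, -0.0647, 0.2017]
tcp_rot: [179.9, 30.0, 97.7]
wrist_force: [0.3, 0.4, -0.3]
opening: 0.0183
grasp_force: 49.6
```

```bash
python3 - <<'E'
from h import *
o=state(); print("mag",magR(YAW).T@(o["ee_pos"]-O),"F",magR(YAW).T@o["wrist_force"]); delta(mag((.077,.0013,.023)),toolR(),o); delta(mag((.077,.0013,.003)),toolR(),o)
E
```

```text
t 15.55 pos [ 0.5026 -0.0647  0.2017] rpy [179.93  30.02  97.74] F [ 0.3   0.41 -0.3 ] Tq [0.52 0.06 0.02] open 0.0183 g 49.6 q [  8.5  -4.1  -7.3  87.2 -30.   90.9]
mag [0.07737787 0.00292728 0.03237011] F [-0.47274374  0.34842031 -0.07908571]
shift rows(2cm) [-0.05 -0.23 -0.42] rot rows(8deg) [0.   0.01 0.  ]
shift rows(2cm) [ 0.02 -0.72 -1.28] rot rows(8deg) [0.   0.01 0.  ]
```

>>> {"name": "carry_out", "arguments": {"linear": [[-0.05, -0.23, -0.42], [0, 0, 0], [0, 0, 0]], "rotation": [[0, 0, 0], [0, 0, 0], [0, 0, 0]], "grip": [1, 1, 1]}}

```text
time: 15.85
ee_pos: [0.5014, -0.0694, 0.1925]
tcp_rot: [180.0, 30.0, 97.8]
wrist_force: [-0.9, 0.1, -0.5]
opening: 0.0182
grasp_force: 49.6
```

```bash
python3 - <<'E'
from h import *
o=state(); print("mag",magR(YAW).T@(o["ee_pos"]-O),"F",magR(YAW).T@o["wrist_force"]); delta(mag((.077,.0013,.003)),toolR(),o)
E
```

```text
t 15.85 pos [ 0.5014 -0.0694  0.1925] rpy [179.96  30.02  97.76] F [-0.94  0.09 -0.47] Tq [ 0.48  0.07 -0.02] open 0.0182 g 49.6 q [  8.   -4.4  -8.7  85.9 -30.   90.3]
mag [0.0767258  0.00108456 0.02207405] F [-0.42199366 -0.9245885  -0.30412963]
shift rows(2cm) [ 0.08 -0.48 -0.82] rot rows(8deg) [0. 0. 0.]
```

>>> {"name": "carry_out", "arguments": {"linear": [[0.02, -0.12, -0.2], [0.02, -0.12, -0.2], [0, 0, 0]], "rotation": [[0, 0, 0], [0, 0, 0], [0, 0, 0]], "grip": [1, 1, 1]}}

```text
time: 16.15
ee_pos: [0.502, -0.0745, 0.1837]
tcp_rot: [-180.0, 30.0, 97.8]
wrist_force: [-0.2, 0.1, -0.7]
opening: 0.0186
grasp_force: 49.6
```

```bash
python3 - <<'E'
from h import *
o=state(); print("mag",magR(YAW).T@(o["ee_pos"]-O),"F",magR(YAW).T@o["wrist_force"]); delta(mag((.077,.0013,.003)),toolR(),o)
E
```

```text
t 16.15 pos [ 0.502  -0.0745  0.1837] rpy [-179.98   30.02   97.77] F [-0.23  0.12 -0.7 ] Tq [ 0.57  0.04 -0.  ] open 0.0186 g 49.6 q [  7.4  -4.5  -9.7  84.6 -30.   89.6]
mag [0.07676682 0.00104092 0.01186345] F [-0.48396609 -0.21023653 -0.53293766]
shift rows(2cm) [ 0.04 -0.23 -0.38] rot rows(8deg) [ 0. -0.  0.]
```

>>> {"name": "carry_out", "arguments": {"linear": [[0.02, -0.12, -0.2], [0.01, -0.08, -0.14], [0, 0, 0]], "rotation": [[0, 0, 0], [0, 0, 0], [0, 0, 0]], "grip": [1, 1, 1]}}

```text
time: 16.45
ee_pos: [0.5027, -0.0785, 0.1771]
tcp_rot: [-180.0, 30.0, 97.8]
wrist_force: [0.3, -0.5, -0.6]
opening: 0.0181
grasp_force: 49.6
```

```bash
python3 - <<'E'
from h import *
o=state(); print("mag",magR(YAW).T@(o["ee_pos"]-O),"F",magR(YAW).T@o["wrist_force"])
E
```

```text
t 16.45 pos [ 0.5027 -0.0785  0.1771] rpy [-180.     30.02   97.76] F [ 0.27 -0.49 -0.58] Tq [0.54 0.09 0.07] open 0.0181 g 49.6 q [  6.9  -4.6 -10.5  83.6 -30.   89. ]
mag [0.07696102 0.00112725 0.00415481] F [ 0.1673561   0.20499387 -0.76312439]
```

>>> {"name": "carry_out", "arguments": {"linear": [[0.01, -0.05, -0.09], [0, 0, 0]], "rotation": [[0, 0, 0], [0, 0, 0]], "grip": [1, 1]}}

```text
time: 16.65
ee_pos: [0.503, -0.0794, 0.1756]
tcp_rot: [180.0, 30.0, 97.8]
wrist_force: [0.4, -0.3, -0.4]
opening: 0.0182
grasp_force: 49.6
```

>>> {"name": "carry_out", "arguments": {"linear": [[0.01, -0.05, -0.09], [0, 0, 0]], "rotation": [[0, 0, 0], [0, 0, 0]], "grip": [1, 1]}}

```text
time: 16.85
ee_pos: [0.5032, -0.0803, 0.1738]
tcp_rot: [180.0, 30.0, 97.8]
wrist_force: [0.8, -0.4, -0.4]
opening: 0.018
grasp_force: 49.6
```

```bash
python3 - <<'E'
from h import *
o=state(); print("mag",magR(YAW).T@(o["ee_pos"]-O),"F",magR(YAW).T@o["wrist_force"])
E
```

```text
t 16.85 pos [ 0.5032 -0.0803  0.1738] rpy [179.97  30.02  97.76] F [ 0.8  -0.39 -0.37] Tq [ 0.5   0.03 -0.02] open 0.0180 g 49.6 q [  6.7  -4.6 -10.9  83.1 -30.   88.8]
mag [0.07694194 0.0014456  0.00038024] F [ 0.24281111  0.74154658 -0.57264151]
```

>>> {"name": "carry_out", "arguments": {"linear": [[0.005, -0.05, -0.09], [0, 0, 0]], "rotation": [[0, 0, 0], [0, 0, 0]], "grip": [1, 1]}}

```text
time: 17.05
ee_pos: [0.5034, -0.0805, 0.1736]
tcp_rot: [179.9, 30.0, 97.8]
wrist_force: [-7.9, 9.4, 11.6]
opening: 0.018
grasp_force: 51.4
```

>>> {"name": "carry_out", "arguments": {"linear": [[0.005, -0.05, -0.09], [0, 0, 0]], "rotation": [[0, 0, 0], [0, 0, 0]], "grip": [1, 1]}}

```text
time: 17.25
ee_pos: [0.5034, -0.0806, 0.1736]
tcp_rot: [179.8, 29.9, 97.8]
wrist_force: [-16.8, 20.7, 26.1]
opening: 0.018
grasp_force: 53.6
```

```bash
python3 - <<'E'
from h import *
o=state(); print("mag",magR(YAW).T@(o["ee_pos"]-O),"F",magR(YAW).T@o["wrist_force"])
E
```

```text
t 17.25 pos [ 0.5034 -0.0806  0.1736] rpy [179.77  29.89  97.8 ] F [-16.84  20.7   26.1 ] Tq [ 1.6   2.52 -1.38] open 0.0180 g 53.6 q [  6.6  -4.8 -11.1  82.8 -29.9  88.5]
mag [7.70288636e-02 1.60660004e-03 4.71272380e-05] F [ -6.68955741 -13.87884092  33.99841827]
```

>>> {"name": "carry_out", "arguments": {"linear": [[-0.01, 0.09, 0.16], [0, 0, 0], [0, 0, 0]], "rotation": [[0, 0, 0], [0, 0, 0], [0, 0, 0]], "grip": [1, 1, 1]}}

```text
time: 17.55
ee_pos: [0.5034, -0.0804, 0.1737]
tcp_rot: [179.9, 30.0, 97.8]
wrist_force: [-0.8, 3.1, 3.7]
opening: 0.0184
grasp_force: 50.3
```

```bash
python3 - <<'E'
from h import *
o=state(); print("mag",magR(YAW).T@(o["ee_pos"]-O),"F",magR(YAW).T@o["wrist_force"])
a=bot.camera("scene");cv2.imwrite("pics/s5.png",a)
E
```

```text
t 17.55 pos [ 0.5034 -0.0804  0.1737] rpy [179.94  30.02  97.75] F [-0.81  3.14  3.71] Tq [ 0.61  0.21 -0.07] open 0.0184 g 50.3 q [  6.7  -4.6 -10.9  83.  -30.   88.7]
mag [0.07699619 0.00160445 0.00020885] F [-0.93716367 -0.37213871  4.82396692]
```

>>> {"name": "carry_out", "arguments": {"linear": [[0, 0, 0], [0, 0, 0], [0, 0, 0], [0, 0, 0], [-0.03, 0.25, 0.43], [-0.07, 0.5, 0.87], [-0.07, 0.5, 0.87], [-0.07, 0.5, 0.87], [-0.07, 0.5, 0.87], [-0.07, 0.5, 0.87], [0, 0, 0]], "rotation": [[0, 0, 0], [0, 0, 0], [0, 0, 0], [0, 0, 0], [0, 0, 0], [0, 0, 0], [0, 0, 0], [0, 0, 0], [0, 0, 0], [0, 0, 0], [0, 0, 0]], "grip": [0.2, 0.1, 0.1, 0.1, 0.1, 0.1, 0.1, 0.1, 0.1, 0.1, 0.1]}}

```text
time: 18.7
ee_pos: [0.4963, -0.0244, 0.2717]
tcp_rot: [179.7, 30.0, 97.7]
wrist_force: [0.1, 0.3, 0.1]
opening: 0.0383
grasp_force: 0.0
```

```bash
python3 - <<'E'
from h import *
np.set_printoptions(precision=2,suppress=True)
o=state(); print("mag",magR(YAW).T@(o["ee_pos"]-O),"F",magR(YAW).T@o["wrist_force"])
a=bot.camera("scene");cv2.imwrite("pics/s6.png",a)
b=bot.camera("top");cv2.imwrite("pics/t6.png",b)
cv2.imwrite("pics/c8.png",np.hstack([cv2.resize(a[175:235,290:440],None,fx=4,fy=4,interpolation=cv2.INTER_CUBIC),cv2.resize(b[145:205,290:340],None,fx=4,fy=4,interpolation=cv2.INTER_CUBIC)]))
p=mag((.288+.006,.0013,.0));print("pad spot",p, proj("scene",mag((.288,0,.025)))[0])
E
```

```text
t 18.70 pos [ 0.5  -0.02  0.27] rpy [179.73  30.01  97.71] F [0.07 0.3  0.12] Tq [0.46 0.09 0.03] open 0.0383 g 0.0 q [ 13.3  -2.4   2.   97.3 -29.9  96.3]
mag [0.08 0.   0.11] F [-0.19  0.11  0.25]
pad spot [ 0.53 -0.27  0.28] [412.95 195.96]
```

View pics/c8.png

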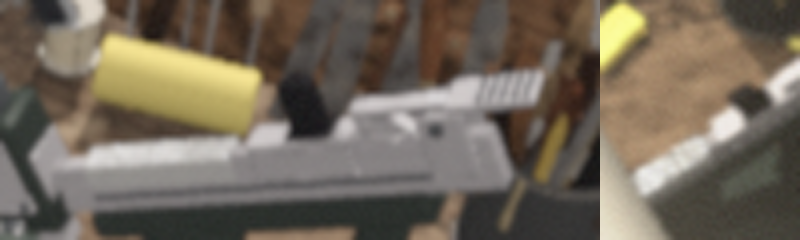

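The stick is on the rail: crown (90,150)–(245,140), in line with it, with the follower still latched at (250,130) and a gap to the head. Next, press the pad with shut fingers.

```bash
python3 - <<'E'
from h import *
o=state(); delta(mag((.291,.0013,.10)),toolR(),o); delta(mag((.291,.0013,.06)),toolR(),o)
E
```

```text
t 18.80 pos [ 0.4959 -0.0253  0.2691] rpy [179.94  30.02  97.78] F [ 0.02 -0.11 -0.3 ] Tq [ 0.47  0.07 -0.  ] open 0.0385 g 0.0 q [ 13.2  -2.4   1.8  97.2 -29.9  96.2]
shift rows(2cm) [ 1.28 -9.47  4.9 ] rot rows(8deg) [ 0.    0.01 -0.  ]
shift rows(2cm) [  1.42 -10.46   3.17] rot rows(8deg) [ 0.    0.01 -0.  ]
```

>>> {"name": "carry_out", "arguments": {"linear": [[0.13, -0.95, 0.49], [0.13, -0.95, 0.49], [0.13, -0.95, 0.49], [0.13, -0.95, 0.49], [0.13, -0.95, 0.49], [0.13, -0.95, 0.49], [0.13, -0.95, 0.49], [0.13, -0.95, 0.49], [0.13, -0.95, 0.49], [0.13, -0.95, 0.49], [0, 0, 0], [0, 0, 0]], "rotation": [[0, 0, 0], [0, 0, 0], [0, 0, 0], [0, 0, 0], [0, 0, 0], [0, 0, 0], [0, 0, 0], [0, 0, 0], [0, 0, 0], [0, 0, 0], [0, 0, 0], [0, 0, 0]], "grip": [1, 1, 1, 1, 1, 1, 1, 1, 1, 1, 1, 1], "grip_force": 30}}

```text
time: 20.0
ee_pos: [0.5213, -0.2159, 0.3662]
tcp_rot: [-180.0, 30.0, 97.7]
wrist_force: [0.2, 0.2, -0.2]
opening: -0.0
grasp_force: 0.0
```

>>> {"name": "carry_out", "arguments": {"linear": [[0.04, -0.25, -0.43], [0.04, -0.25, -0.43], [0.04, -0.25, -0.43], [0, 0, 0]], "rotation": [[0, 0, 0], [0, 0, 0], [0, 0, 0], [0, 0, 0]], "grip": [1, 1, 1, 1]}}

```text
time: 20.4
ee_pos: [0.5237, -0.2307, 0.3391]
tcp_rot: [-179.9, 30.0, 97.8]
wrist_force: [0.2, -0.1, -0.0]
opening: -0.0001
grasp_force: 0.0
```

```bash
python3 - <<'E'
from h import *
o=state(); print("mag",magR(YAW).T@(o["ee_pos"]-O),"F",magR(YAW).T@o["wrist_force"]); delta(mag((.291,.0013,.04)),toolR(),o)
tip=mag((.291,.0013,.067-.008+.0)); print(proj("scene",tip)[0])
a=bot.camera("scene");cv2.imwrite("pics/s7.png",a)
E
```

```text
t 20.40 pos [ 0.5237 -0.2307  0.3391] rpy [-179.86   29.97   97.83] F [ 0.17 -0.11 -0.05] Tq [0.48 0.09 0.02] open -0.0001 g 0.0 q [-10.5  -1.6  10.2  91.6 -28.4  69.2]
mag [0.29104634 0.00128537 0.06767544] F [ 0.08850484  0.1502961  -0.10507213]
shift rows(2cm) [ 0.09 -0.68 -1.2 ] rot rows(8deg) [-0.   -0.02  0.  ]
[409.84450809 181.60456887]
```

>>> {"name": "carry_out", "arguments": {"linear": [[0.03, -0.19, -0.33], [0.03, -0.19, -0.33], [0.03, -0.19, -0.33], [0, 0, 0]], "rotation": [[0, 0, 0], [0, 0, 0], [0, 0, 0], [0, 0, 0]], "grip": [1, 1, 1, 1]}}

```text
time: 20.85
ee_pos: [0.5256, -0.2423, 0.3203]
tcp_rot: [-179.9, 30.0, 97.8]
wrist_force: [0.3, 0.5, -0.1]
opening: 0.0002
grasp_force: 0.0
```

>>> {"name": "carry_out", "arguments": {"linear": [[0.01, -0.07, -0.13], [0, 0, 0]], "rotation": [[0, 0, 0], [0, 0, 0]], "grip": [1, 1]}}

```text
time: 21.05
ee_pos: [0.5261, -0.2434, 0.3188]
tcp_rot: [180.0, 30.0, 97.8]
wrist_force: [-0.7, 0.8, -0.1]
opening: 0.0002
grasp_force: 0.0
```

>>> {"name": "carry_out", "arguments": {"linear": [[0.01, -0.07, -0.13], [0, 0, 0]], "rotation": [[0, 0, 0], [0, 0, 0]], "grip": [1, 1]}}

```text
time: 21.25
ee_pos: [0.5263, -0.2447, 0.3162]
tcp_rot: [180.0, 30.0, 97.8]
wrist_force: [-0.2, 0.3, 0.2]
opening: -0.0003
grasp_force: 0.0
```

>>> {"name": "carry_out", "arguments": {"linear": [[0.01, -0.07, -0.13], [0, 0, 0]], "rotation": [[0, 0, 0], [0, 0, 0]], "grip": [1, 1]}}

```text
time: 21.45
ee_pos: [0.5264, -0.2462, 0.3134]
tcp_rot: [180.0, 30.0, 97.8]
wrist_force: [0.6, 0.8, -0.8]
opening: -0.0003
grasp_force: 0.0
```

```bash
python3 - <<'E'
from h import *
o=state(); print("mag",magR(YAW).T@(o["ee_pos"]-O),"F",magR(YAW).T@o["wrist_force"])
E
```

```text
t 21.45 pos [ 0.5264 -0.2462  0.3134] rpy [179.99  30.01  97.77] F [ 0.61  0.79 -0.82] Tq [0.43 0.07 0.03] open -0.0003 g 0.0 q [-12.1  -2.2   6.6  87.7 -28.1  67.3]
mag [0.29174719 0.00190225 0.03756037] F [-1.01369006  0.71563    -0.36582086]
```

>>> {"name": "carry_out", "arguments": {"linear": [[0.01, -0.07, -0.13], [0, 0, 0]], "rotation": [[0, 0, 0], [0, 0, 0]], "grip": [1, 1]}}

```text
time: 21.65
ee_pos: [0.5266, -0.2476, 0.3108]
tcp_rot: [180.0, 30.0, 97.8]
wrist_force: [-0.1, -1.1, 0.3]
opening: -0.0002
grasp_force: 0.0
```

>>> {"name": "carry_out", "arguments": {"linear": [[0.01, -0.07, -0.13], [0, 0, 0]], "rotation": [[0, 0, 0], [0, 0, 0]], "grip": [1, 1]}}

```text
time: 21.85
ee_pos: [0.5268, -0.249, 0.3082]
tcp_rot: [180.0, 30.0, 97.8]
wrist_force: [-0.9, -0.6, 0.8]
opening: 0.0001
grasp_force: 0.0
```

>>> {"name": "carry_out", "arguments": {"linear": [[0.01, -0.07, -0.13], [0, 0, 0]], "rotation": [[0, 0, 0], [0, 0, 0]], "grip": [1, 1]}}

```text
time: 22.05
ee_pos: [0.5272, -0.2505, 0.3066]
tcp_rot: [179.9, 30.1, 97.7]
wrist_force: [-1.5, 0.6, 2.7]
opening: 0.0
grasp_force: 1.5
```

```bash
python3 - <<'E'
from h import *
o=state(); print("mag",magR(YAW).T@(o["ee_pos"]-O),"F",magR(YAW).T@o["wrist_force"])
E
```

```text
t 22.05 pos [ 0.5272 -0.2505  0.3066] rpy [179.9   30.07  97.72] F [-1.52  0.6   2.66] Tq [ 0.19  0.07 -0.06] open 0.0000 g 1.5 q [-12.5  -2.3   5.7  86.6 -28.   66.8]
mag [0.29214526 0.00204334 0.02950138] F [ 0.64150758 -1.42208345  2.70388256]
```

>>> {"name": "carry_out", "arguments": {"linear": [[0.005, -0.075, -0.13], [0, 0, 0]], "rotation": [[0, 0, 0], [0, 0, 0]], "grip": [1, 1]}}

```text
time: 22.25
ee_pos: [0.5274, -0.2523, 0.3044]
tcp_rot: [179.8, 30.1, 97.7]
wrist_force: [0.3, -1.0, 4.9]
opening: 0.0
grasp_force: 1.9
```

>>> {"name": "carry_out", "arguments": {"linear": [[0.005, -0.075, -0.13], [0, 0, 0]], "rotation": [[0, 0, 0], [0, 0, 0]], "grip": [1, 1]}}

```text
time: 22.45
ee_pos: [0.5276, -0.254, 0.3018]
tcp_rot: [179.8, 30.1, 97.7]
wrist_force: [0.7, -2.4, 5.5]
opening: 0.0002
grasp_force: 2.3
```

>>> {"name": "carry_out", "arguments": {"linear": [[0.005, -0.075, -0.13], [0, 0, 0]], "rotation": [[0, 0, 0], [0, 0, 0]], "grip": [1, 1]}}

```text
time: 22.65
ee_pos: [0.5278, -0.2553, 0.3002]
tcp_rot: [179.8, 30.2, 97.6]
wrist_force: [0.3, -0.2, 9.4]
opening: -0.0
grasp_force: 4.3
```

```bash
python3 - <<'E'
from h import *
o=state(); print("mag",magR(YAW).T@(o["ee_pos"]-O),"F",magR(YAW).T@o["wrist_force"])
a=bot.camera("scene");cv2.imwrite("pics/s8.png",a)
E
```

```text
t 22.65 pos [ 0.5278 -0.2553  0.3002] rpy [179.75  30.17  97.64] F [ 0.29 -0.23  9.4 ] Tq [-0.34 -0.01 -0.05] open -0.0000 g 4.3 q [-13.   -2.5   4.8  85.4 -27.9  66.3]
mag [0.29317174 0.0020425  0.02150236] F [4.93472535 0.25593269 8.00693603]
```

```bash
python3 - <<'E'
from h import *
for n in("s6","s7","s8"):
    im=cv2.imread(f"pics/{n}.png").max(2)[192:213,322:385]
    k=(im<60).astype(np.uint8); nn,l,st,c=cv2.connectedComponentsWithStats(k)
    print(n,[(st[i].tolist(),(c[i]+[322,192]).round(1).tolist()) for i in range(1,nn) if st[i,4]>15])
for j in(.101,.14): print(j,proj("scene",mag((j+.039+.004,.0013,.027)))[0])
E
```

```text
s6 [([38, 1, 13, 16, 152], [365.6, 200.9])]
s7 [([38, 1, 13, 16, 149], [365.6, 201.1])]
s8 [([22, 5, 13, 13, 110], [349.8, 203.4])]
0.101 [348.80628994 201.13727566]
0.14 [364.80758238 199.54723773]
```

>>> {"name": "carry_out", "arguments": {"linear": [[0, 0, 0], [0, 0, 0], [0, 0, 0]], "rotation": [[0, 0, 0], [0, 0, 0], [0, 0, 0]], "grip": [1, 1, 1]}}

```text
time: 23.0
ee_pos: [0.5278, -0.2553, 0.3002]
tcp_rot: [179.8, 30.2, 97.6]
wrist_force: [0.7, 0.3, 9.1]
opening: 0.0
grasp_force: 4.5
```

```bash
python3 - <<'E'
from h import *
o=state(); a=bot.camera("scene");cv2.imwrite("pics/s9.png",a)
im=a.max(2)[192:213,322:385]
k=(im<60).astype(np.uint8); nn,l,st,c=cv2.connectedComponentsWithStats(k)
print([(st[i].tolist(),(c[i]+[322,192]).round(1).tolist()) for i in range(1,nn) if st[i,4]>15])
E
```

```text
t 23.00 pos [ 0.5278 -0.2553  0.3002] rpy [179.76  30.17  97.64] F [0.65 0.34 9.13] Tq [-0.41  0.01  0.01] open 0.0000 g 4.5 q [-13.   -2.5   4.8  85.4 -28.   66.3]
[([22, 5, 13, 13, 110], [349.8, 203.3])]
```

>>> {"name": "carry_out", "arguments": {"linear": [[-0.03, 0.25, 0.43], [-0.07, 0.5, 0.87], [-0.07, 0.5, 0.87], [-0.07, 0.5, 0.87], [-0.07, 0.5, 0.87], [-0.5, 0, 0.8], [-0.5, 0, 0.8], [0, 0, 0], [0, 0, 0]], "rotation": [[0, 0, 0], [0, 0, 0], [0, 0, 0], [0, 0, 0], [0, 0, 0], [0, 0, 0], [0, 0, 0], [0, 0, 0], [0, 0, 0]], "grip": [1, 1, 1, 1, 1, 1, 1, 1, 1]}}

```text
time: 23.95
ee_pos: [0.5015, -0.2097, 0.4081]
tcp_rot: [179.9, 30.0, 97.7]
wrist_force: [-0.5, 0.3, -0.2]
opening: -0.0
grasp_force: 0.0
```

```bash
python3 - <<'E'
from h import *
o=state(); a=bot.camera("scene");b=bot.camera("top");cv2.imwrite("pics/s10.png",a);cv2.imwrite("pics/t10.png",b)
im=a.max(2)[192:213,322:385]
k=(im<60).astype(np.uint8); nn,l,st,c=cv2.connectedComponentsWithStats(k)
print([(st[i].tolist(),(c[i]+[322,192]).round(1).tolist()) for i in range(1,nn) if st[i,4]>15])
z=lambda im,x,y,w,h,k:cv2.resize(im[y:y+h,x:x+w],None,fx=k,fy=k,interpolation=cv2.INTER_CUBIC)
cv2.imwrite("pics/c9.png",np.vstack([z(a,285,175,160,60,5),np.hstack([z(a,160,160,100,75,4),z(b,250,140,100,75,4)])]))
E
```

```text
t 23.95 pos [ 0.5015 -0.2097  0.4081] rpy [179.94  30.01  97.75] F [-0.55  0.29 -0.15] Tq [ 0.44  0.03 -0.07] open -0.0000 g 0.0 q [ -8.5  -1.5  18.4 100.6 -28.7  71.3]
[([22, 5, 13, 13, 104], [349.8, 203.4])]
```

View pics/c9.png

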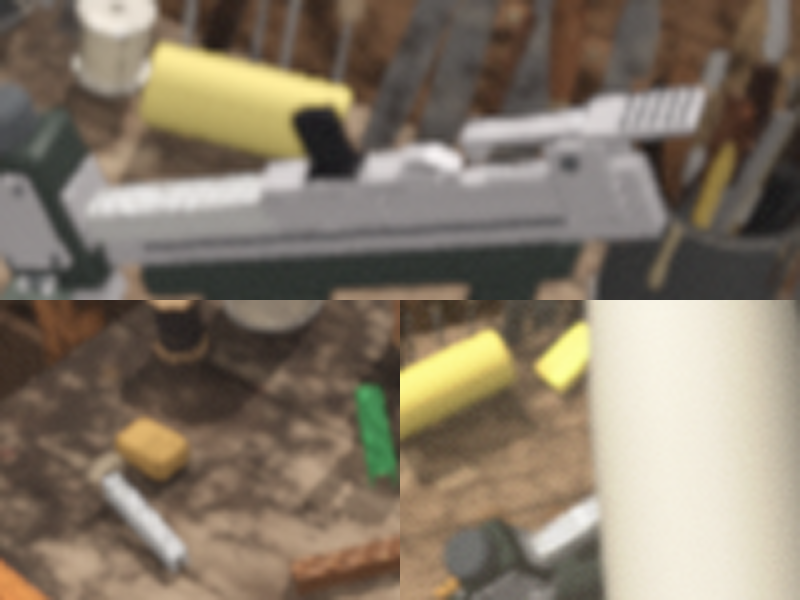

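The stick runs from the head face (90,210) to the follower front at (262,190), with no gap at either end. The catch is back at rest, and the narrow stick and wax have not moved. Handing in.

```bash
python3 -c "
from workcell import bot
print(bot.job_done())"
```

```text
the job is handed in; nothing more can be done
None
```

I handed the job in at about 24 s of the 58 s: the wide stick is astride the rail and home against the head with the follower closed on it at about 0.101 m, the catch is back at rest, the narrow stick, wax and awl were not touched, and no verdict came back from the judge.

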